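# Hook the second drying arm into its slotted standard and snap it home

## Task

The splash board carries two slotted steel standards, each for one drying arm (a shelf bracket on which pulled handles are hung), and only one of them has its arm. Take the spare bracket out of the notched wooden block, hook it into the top two slots of the empty standard, as its mate is in the other, and press it down at its heel, close to the standard, until it snaps fully home. Feel for the slots with a light touch (under 30 N) and never press harder than 45 N; leave the bracket locked and upright, let go of it, and do not shift the pots and tools around it.

Things in the scene. Friction and masses are not known exactly. Their poses are not given: they have to be found in the camera images.
- rack: Plywood splash board, 340 wide, 202 high, fixed. Origin: middle of its front face at bench height; x into the board (its front faces -x), y along it, z up. On its front, at y = +90 and -90, stand two slotted steel channels (standards) 36 wide, 185 high, 20 deep, the outer surface of the 3 mm face at x = -20. One holds the mate bracket, the other is empty; they swap between starts.
- post_a (a point): Standard at rack y = +90: nominal middle of the top slot's lower edge (sill), on the outer face (rack x = -20, z = 154). Axes as the rack's. Four slots, 9 wide, 23 high, 40 apart, sills nominally at z = 34, 74, 114, 154. Screwed on through long holes, its true height is up to 12 off, up or down, and NOT in this reading: find the slots by feel or sight. In x and y it is true.
- post_b (a point): The same point on the standard at rack y = -90; its true height is off by its own amount, up to 12 up or down. Behind each slot is a V-shaped leaf spring whose crest lies 8 behind the outer face and 5 below the sill. All this is fixed steel, friction against the bracket about 0.2.
- bracket: Loose spare bracket, plain steel, about 0.35 kg, like the mate: an upright blade 12 thick (y). Origin: lower edge of its back end; x out of the back end (hooks' side), z up. Blade from x = 0 to -180, top edge at z = 72; heel (x = 0 to -100) 72 deep, then the lower edge rises to z = 50 at the nose, which has an 8 high lip on top. Starts on edge in the block, upper 50 clear.
- hook_top (a point): Bracket point (1.5, 0, 48), 8 under the upper shank. Two hooks, 6 thick: shanks at bracket z = 16 to 25 and 56 to 65, tips turned down 12 more (21 high in all), inner faces at x = 4; the upper hook reaches x = 10, the lower 7.5. They enter with the origin 12 to 14 above its seated height, y within 1.5. Seated origin: rack x = -20, nominal z = 98; shanks on the sills.
- heel_top (a point): Where to press: bracket point (-22, 0, 72), top edge, 22 from the heel's end. Once hooked, the bracket goes down freely to about 9 above its seat and hangs on the spring; 8 to 18 N within 35 mm of the standard's face carries it past, the last 2 mm snap by themselves; locked it droops 1 degree and has a little sideways play. Pushed farther out it binds.
- grip (a point): Where to grip from above: bracket point (-72, 0, 59), near its centre of mass (x = -77), across the 12 mm thickness.
- mate_nose (a point): Top edge at the outer end of the mate bracket, locked in its standard: rack x = -200, y = +90 or -90, nominal z = 170 (up to 12 off). Axes as the rack's. The empty standard is the other one.
- block: Fixed beech block, 110 x 105 x 34. Origin: centre of its underside. Three notches along x, 15 wide, 22 deep (floor z = 12). The bracket stands in the middle one, same yaw, its origin at x = 57, hooks clear of the block.
- basin: Bystander, loose: empty terracotta throwing basin, 220 across, 85 high. Origin: on its underside.
- bowl: Bystander, loose: small unglazed bowl, 90 across, 50 high, near the splash board. Origin: on its underside.
- beaker: Bystander, loose: unglazed beaker, 76 across, 85 high. Origin: on its underside.
- stick: Bystander, loose: flat wooden throwing stick, 190 x 20 x 8, lying flat. Origin: on its underside.
- kidney: Bystander, loose: flat steel kidney scraper, 118 x 68 x 4, lying flat. Origin: on its underside.
- loop_tool: Bystander, loose: loop trimming tool, 190 long, 36 wide, lying flat. Origin: near the root of its loop, underside.
- tool_crock: Bystander, loose: blue stoneware crock with handles standing in it, 90 across, about 230 high in all. Origin: on its underside.
- glaze_jar: Bystander, loose: closed grey glaze jar, 72 across, 90 high. Origin: on its underside.

How it is judged:
By the outcome, as a careful person would: the job done as asked, in the order asked, and still so for the second after the job is handed in, with the robot touching nothing.
It also fails if it takes over 72 s, if anything falls off the work surface, if the arm or the gripper's body presses on something with over 40 N, if the wrist force passes 120 N, or if a joint passes its speed limit or range.

## Robot

A 6-joint arm with a two-finger parallel gripper is mounted at the origin on the work surface. World frame = base frame: x ahead of the robot, y to its left, z up, the work surface at z = 0. Lengths are in mm, angles in rad, forces in N, time in s.
With the tool pointing down it reaches from about 300 to 950 mm from the base axis. Payload 3.1 kg.
Tool frame: the origin (TCP) lies at the very end of the fingers, on their centre line; the grasp point (between the pads) lies 19 mm behind it; z points along the fingers, y is the line along which they close (so a half turn about z gives the same grasp; the last joint's range is limited). The gripper opens to 85 mm and grips with 20 to 120 N. Pads are 22 mm wide; open, the fingers measure 114 mm over their backs; the gripper's body (76 mm by 85 mm) begins 54 mm behind the grasp point. The pads swing forward as they close: fully open they stand 13 mm farther back than shut.
Start: joints at [1.257, 0.308, 1.634, -0, 1.2, -0.07], TCP at [150.896, 606.517, 231.272] pointing down, gripper open.
Joint ranges: [-3.06, 3.06], [-0.79, 1.96], [0.05, 2.63], [-1.19, 4.34], [0.05, 2.64], [-2.94, 2.94]. Speed limits (rad/s): [2.79, 2.79, 3.14, 3.14, 3.14, 3.14].

## Interface

Orientations are given as a unit quaternion [x, y, z, w].
In Python, from plant import readout, optics, close_job gives the robot as it stands.
- The arm moves only by the tool carry_out, never from a script. Its argument "series" is a list of rows, each an object with "dp": the shift along the world's x, y, z in mm, a list of three; "delta_rot": the turn, a rotation vector about the world's x, y, z in degrees, a list of three. A call has exactly 5 rows; each row is the pose to reach, as a shift and turn from the pose commanded when the call began; what a row does not reach only later rows make up. A row lasts 1/10 s, in which the tool goes at most 50 mm and 8.59 degrees, less where a joint would pass 70% of its speed; a pose out of reach is approached as far as the arm can. A call with a gripper value outside its range is refused whole. "jaw" is the closure, from 0 (fully open) to 1 (shut), set as the call begins (left out, the last holds). The fingers move at their own pace and stop on an object; "squeeze" is the grip in N (left out, the last holds). Time passes only in rows, so rows that repeat a pose let the fingers close, or fill a call up. It gives the time, the measured TCP pose, the force, the opening and the grip force at its end, in the units of the state.
- readout.get_state(): the state, without advancing time (a new reading comes with each control period).
- optics.grab_frame(name): name is "side" or "top"; returns a dict with "pixels" (400x640x3 uint8, blue, green, red), "range_z" (400x640 float32, mm along the optical axis (not along the pixel's ray), 0 where there is no reading), "K" (3x3 intrinsics, pixels), "cam_to_world" (4x4, takes a point from camera to world coordinates). Camera axes: x right, y up, looking along -z (the intrinsics and any distortion apply to the point x, -y, -z); pixel columns grow to the right and rows downward; lengths in mm; the calibration is good to about 2 mm. A picture is of the moment at which its call begins.
- close_job(): hands the job in; it is judged then, once.
The state is a dict: "time_s": time; "joint_pos": joint angles; "qvel": joint speeds; "joint_torque": joint torques, N m; "position": TCP position; "tcp_rot": TCP orientation; "wrist_force": force on the tool from outside, world axes, zero at the start; "moment": the same for the moment, N m; "opening": finger opening in mm; "finger_force": force on a finger pad.
Only numpy, scipy, OpenCV 4.12 (cv2) and the standard library are available. Lean on these libraries where they do the work, as an engineer would, in place of code of your own. Each camera call takes 0.05 s, during which the arm holds its last target. There are 200 camera calls.

## Working session

There is one attempt and no reset: what is moved stays moved. The work goes in short steps, Python scripts to look and compute and a tool call to move; the robot and the scene stay as the last step left them, time stands still between calls to the robot, and variables do not carry over. Pictures are saved under pics/ and viewed, at most 10 in all, crops included, and the job is handed in when it is done.

Besides the shell and the picture viewer there is one more tool, called as name(argument=value, ...) on one line, values as JSON. carry_out: Moves the arm, as the interface text tells. Its arguments: {"type":"object","properties":{"series":{"type":"array","items":{"type":"object","properties":{"dp":{"type":"array","items":{"type":"number"}},"delta_rot":{"type":"array","items":{"type":"number"}}}}},"jaw":{"type":"number"},"squeeze":{"type":"number"}},"required":["series"]}

```bash
mkdir -p pics
cat > h.py <<'E'
import numpy as np, cv2
from plant import readout, optics, close_job
def grab(n):
    f=optics.grab_frame(n); return f
def cloud(f):
    K=f["K"];z=f["range_z"].astype(float);h,w=z.shape
    u,v=np.meshgrid(np.arange(w),np.arange(h))
    x=(u-K[0,2])/K[0,0]*z; y=(v-K[1,2])/K[1,1]*z
    P=np.stack([x,-y,-z,np.ones_like(z)],-1)@f["cam_to_world"].T
    P=P[...,:3]; P[z==0]=np.nan
    return P
E
python3 - <<'E'
from h import *
for n in("side","top"):
    f=grab(n); cv2.imwrite(f"pics/{n}0.png",f["pixels"]); np.save(f"{n}0.npy",cloud(f))
    print(n,f["K"].tolist(),np.round(f["cam_to_world"],3).tolist(),[k for k in f])
print(readout.get_state())
E
```

```text
side [[496.2098968099357, 0.0, 320.163929422621], [0.0, 496.2098968099357, 195.63829503893052], [0.0, 0.0, 1.0]] [[0.977, 0.15, -0.151, 368.013], [-0.213, 0.661, -0.719, -920.457], [-0.008, 0.735, 0.678, 1054.065], [0.0, 0.0, 0.0, 1.0]] ['pixels', 'range_z', 'K', 'cam_to_world']
top [[482.57480881165327, 0.0, 311.7509082900483], [0.0, 482.57480881165327, 198.49523356406024], [0.0, 0.0, 1.0]] [[0.017, 0.981, -0.191, 344.696], [-1.0, 0.019, 0.008, 64.577], [0.011, 0.191, 0.982, 1447.173], [0.0, 0.0, 0.0, 1.0]] ['pixels', 'range_z', 'K', 'cam_to_world']
{'time_s': 0.1, 'joint_pos': array([ 1.25731880e+00,  3.08949450e-01,  1.63504587e+00,  3.45268901e-06,
        1.19966820e+00, -6.96883297e-02]), 'qvel': array([ 0.0006738 , -0.00140784, -0.0021147 ,  0.00144863, -0.00038217,
       -0.00091983]), 'joint_torque': array([-1.17968269e-03, -4.16402221e+01, -2.77643931e+01, -1.35040141e-04,
        3.97836469e-03,  7.54848941e-06]), 'position': array([150.65623906, 605.81833731, 230.14864122]), 'tcp_rot': array([ 1.21593524e-01,  9.92579439e-01, -1.01618454e-03, -1.98739134e-04]), 'wrist_force': array([ 0.48494985, -0.60234008, -0.60018906]), 'moment': array([-0.00172696,  0.02611562, -0.03375541]), 'finger_force': 0.0, 'opening': 85.57043810907376}
```

View pics/side0.png

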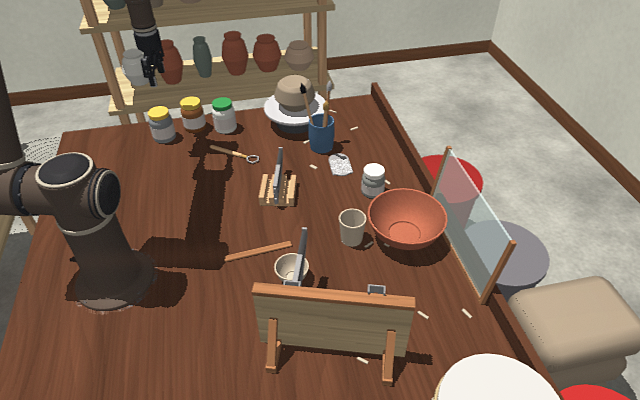

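View pics/top0.png

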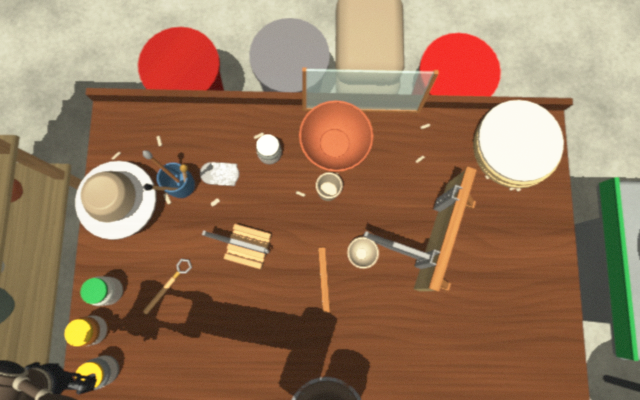

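The side view shows the board's back, with the mate at (300,255) on the standard nearer the robot and the empty standard's top at (376,290). The spare stands in the block at (278,185). In the top view the board runs from (470,170) to (435,290), the mate spans (368,235) to (435,260), the empty standard is at (453,195), and the spare's nose is at (205,235) with its hooks near (270,250).

Run:
```python
from h import *
for n,boxes in {"top":{"rack":(415,160,485,295),"block":(195,220,280,275)},"side":{"rack":(240,270,420,320),"block":(255,140,305,215)}}.items():
    P=np.load(n+"0.npy")
    for k,(a,b,c,d) in boxes.items():
        Q=P[b:d,a:c].reshape(-1,3);Q=Q[~np.isnan(Q[:,0])]
        h,e=np.histogram(Q[:,2],bins=np.arange(0,240,4))
        print(n,k,[(int(e[i]),int(h[i])) for i in range(len(h)) if h[i]>3])
    if 1:
        for k,(a,b,c,d),lo,hi in [("racktop",boxes["rack"],197,207),("brtop",boxes["block"],70,97),("blk",boxes["block"],30,38)]:
            Q=P[b:d,a:c].reshape(-1,3);Q=Q[(Q[:,2]>lo)&(Q[:,2]<hi)]
            r=cv2.minAreaRect(Q[:,:2].astype(np.float32)); 
            m=Q.mean(0);w,v=np.linalg.eigh(np.cov(Q[:,:2].T)); 
            s=(Q[:,:2]-m[:2])@v
            print(n,k,len(Q),m.round(1),"med z",np.median(Q[:,2]).round(1),np.round(r[0],1),np.round(r[1],1),round(r[2],2),"dir",np.round(v[:,1],4),"ext",np.percentile(s,[1,99],axis=0).round(1).tolist())
f=cv2.imread("pics/top0.png")
a=cv2.resize(f[155:300,355:485],None,fx=4,fy=4,interpolation=cv2.INTER_CUBIC)
cv2.imwrite("pics/c1.png",a)
```

```text
top rack [(0, 2621), (4, 714), (8, 79), (12, 43), (16, 53), (20, 45), (24, 39), (28, 45), (32, 40), (36, 42), (40, 34), (44, 44), (48, 52), (52, 40), (56, 35), (60, 41), (64, 44), (68, 41), (72, 37), (76, 45), (80, 40), (84, 28), (88, 39), (92, 34), (96, 26), (100, 34), (104, 38), (108, 31), (112, 40), (116, 36), (120, 38), (124, 44), (128, 45), (132, 39), (136, 49), (140, 46), (144, 53), (148, 40), (152, 56), (156, 54), (160, 53), (164, 72), (168, 95), (172, 30), (176, 23), (180, 20), (184, 16), (188, 37), (192, 49), (196, 288), (200, 785), (204, 330), (208, 37), (212, 8)]
top block [(0, 1413), (4, 532), (8, 155), (12, 163), (16, 65), (20, 24), (24, 16), (28, 136), (32, 363), (36, 242), (40, 39), (44, 5), (56, 4), (64, 5), (68, 14), (72, 14), (76, 26), (80, 73), (84, 143), (88, 41), (92, 5)]
top racktop 1336 [ 512.8 -310.3  202.1] med z 202.2 [ 522.  -306.4] [ 43.2 341.8] 70.95 dir [-0.945   0.3271] ext [[-27.1, -172.2], [14.3, 160.9]]
top brtop 312 [482.2 271.   84.1] med z 84.7 [482.5 269.8] [188.3  14.4] 75.53 dir [0.2499 0.9683] ext [[-6.6, -90.9], [6.3, 91.3]]
top blk 618 [474.
[... 550 characters left out ...]
), (200, 1318), (204, 105), (208, 39)]
side block [(0, 870), (4, 119), (8, 142), (12, 95), (16, 34), (20, 38), (24, 47), (28, 161), (32, 251), (36, 76), (40, 6), (44, 9), (48, 9), (52, 11), (56, 8), (60, 11), (64, 14), (68, 20), (72, 12), (76, 23), (80, 96), (84, 51), (88, 5), (92, 4)]
side racktop 1914 [ 521.5 -318.4  201.1] med z 201.1 [ 520.9 -310.8] [ 46.8 340.2] 71.43 dir [-0.946   0.3243] ext [[-27.5, -163.1], [14.5, 169.5]]
side brtop 203 [483.8 261.7  81.8] med z 82.5 [483.4 262.8] [187.6  13.7] 75.88 dir [0.2536 0.9673] ext [[-5.9, -86.2], [6.7, 94.0]]
side blk 418 [476.4 230.7  33.5] med z 33.3 [479.6 249.3] [154.4 105.2] 75.19 dir [0.6706 0.7418] ext [[-62.9, -62.7], [68.1, 69.5]]
```

View pics/c1.png

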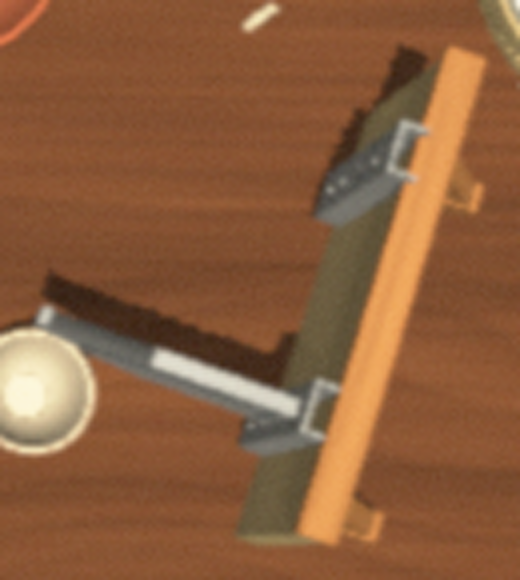

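The crop shows the bare standard's U-shaped rim at (410,150) with its slots as light specks at (330–385,150–190). The mate is locked in the other standard at (315,405).

```bash
cat >> h.py <<'E'
PSI=np.radians(-108.9)
XR=np.array([np.cos(PSI),np.sin(PSI)]);YR=np.array([-XR[1],XR[0]])
E
python3 - <<'E'
from h import *
C=np.array([521.5,-308.5])
for n in("top","side"):
    P=np.load(n+"0.npy").reshape(-1,3);P=P[~np.isnan(P[:,0])]
    d=P[:,:2]-C; x=d@XR; y=d@YR; z=P[:,2]
    T=(z>196)&(z<208)&(abs(y)<165)&(abs(x)<40)
    print(n,"top x pct",np.percentile(x[T],[1,5,25,50,75,95,99]).round(1),"y ext",np.percentile(y[(z>196)&(z<208)&(abs(y)<200)&(abs(x)<40)],[.3,1,99,99.7]).round(1),"zmed",np.median(z[T]).round(2))
    for s in(90,-90):
        F=(abs(y-s)<16)&(abs(x)<60)&(z>30)&(z<150)
        h,e=np.histogram(x[F],np.arange(-50,50,2)); print(s,"face hist",[(int(e[i]),int(h[i])) for i in range(len(h)) if h[i]>3])
        if n=="top":
            G=F&(x>-50)&(x<-18); A=np.c_[y[G]-s,np.ones(G.sum())]
            for zl,zh in((30,70),(70,110),(110,150)):
                g=G&(z>zl)&(z<zh); print("  face x med",np.median(x[g]).round(1),g.sum())
        R=(abs(y-s)<30)&(x>-45)&(x<-14)&(z>150)&(z<206)
        h,e=np.histogram(z[R],np.arange(150,207,2));print("  rimz",[(int(e[i]),int(h[i])) for i in range(len(h)) if h[i]])
        R=(abs(y-s)<30)&(x>-45)&(x<-8)&(z>168)&(z<200);print("  rim y",np.percentile(y[R],[2,10,50,90,98]).round(1))
        g=(abs(y-s)<30)&(x>-60)&(x<-26)&(z>20)&(z<165);print("  face y ext",np.percentile(y[g],[2,10,50,90,98]).round(1))
# plane yaw fit of board front
P=np.load("top0.npy").reshape(-1,3);d=P[:,:2]-C;x=d@XR;y=d@YR;z=P[:,2]
g=(abs(y)<60)&(x>-40)&(x<10)&(z>30)&(z<190)
print("board front x",np.percentile(x[g],[5,50,95]).round(1),np.polyfit(y[g],x[g],1).round(4))
f=optics.grab_frame("top");a=cv2.resize(f["pixels"][165:235,420:480],None,fx=8,fy=8,interpolation=cv2.INTER_CUBIC);cv2.imwrite("pics/c2.png",a)
E
```

```text
top top x pct [-22.7  -8.   -2.6   4.9  11.8  17.8  18.9] y ext [-170.6 -168.5  164.7  167.9] zmed 202.21
90 face hist [(-26, 4), (-24, 69), (-22, 14)]
  face x med -22.8 24
  face x med -22.8 33
  face x med -22.7 32
  rimz [(150, 3), (152, 1), (154, 1), (156, 3), (158, 3), (160, 3), (162, 2), (164, 7), (166, 4), (168, 3), (170, 2), (174, 2), (176, 3), (178, 4), (180, 3), (182, 3), (186, 2), (188, 3), (190, 5), (192, 1), (194, 1), (196, 3), (198, 3), (200, 3), (202, 6), (204, 3)]
  rim y [ 70.8  71.3  83.3 104.2 105.6]Traceback (most recent call last):
  File "<stdin>", line 18, in <module>
    return _quantile_unchecked(
        a, q, axis, out, overwrite_input, method, keepdims, weights)
    return _ureduce(a,
                    func=_quantile_ureduce_func,
    ...<5 lines>...
                    overwrite_input=overwrite_input,
                    method=method)
    r = func(a, **kwargs)
    result = _quantile(arr,
                       quantiles=q,
    ...<2 lines>...
                       out=out,
                       weights=wgt)
    slices_having_nans = np.isnan(arr[-1, ...])
                                  ~~~^^^^^^^^^
IndexError: index -1 is out of bounds for axis 0 with size 0
```

```bash
cat >> h.py <<'E'
RO=np.array([521.5,-308.5])-1.7*YR-2.8*XR   # rack origin
def rack(P): d=P[...,:2]-RO; return d@XR, d@YR, P[...,2]
def project(f,p):
    c=np.linalg.inv(f["cam_to_world"])@np.append(p,1.); K=f["K"]
    return np.array([K[0,2]+K[0,0]*c[0]/-c[2],K[1,2]+K[1,1]*-c[1]/-c[2]])
def rw(x,y,z): return np.append(RO+x*XR+y*YR,z)
E
python3 - <<'E'
from h import *
print("RO",RO,"post face pt",rw(-20,90,154))
ims=[]
for n in("top","side"):
    f=grab(n);P=cloud(f);x,y,z=rack(P)
    for s in(90,-90):
        g=(abs(y-s)<20)&(x>-23)&(x<-2)&(z>165)&(z<197)
        h,e=np.histogram(z[g],np.arange(165,198,3)); print(n,s,[(int(e[i]),int(h[i])) for i in range(len(h)) if h[i]])
    img=cv2.resize(f["pixels"],None,fx=8,fy=8,interpolation=cv2.INTER_CUBIC)
    for off,col in((-10,(0,0,255)),(0,(0,255,0)),(10,(255,0,0))):
        for yy in(72,108):
            for xx in (-20,):
                u=(project(f,rw(xx,yy,185+off))+.5)*8; cv2.circle(img,tuple(np.int32(u)),2,col,-1)
        if n=="top":
            for k in range(4):
                u=(project(f,rw(-20,94,34+40*k+off))+.5)*8;cv2.circle(img,tuple(np.int32(u)),2,col,-1)
    u=np.int32(project(f,rw(-20,90,150 if n=="top" else 185)))
    ims.append(img[(u[1]-25)*8:(u[1]+30)*8,(u[0]-25)*8:(u[0]+25)*8])
cv2.imwrite("pics/c2.png",np.hstack(ims)[:600,:800])
# bracket / block
P=np.load("top0.npy").reshape(-1,3)
B=np.radians(-104.4);xb=np.array([np.cos(B),np.sin(B)]);yb=np.array([-xb[1],xb[0]])
for n in("top","side"):
    P=np.load(n+"0.npy").reshape(-1,3);d=P[:,:2]-[478,249];x=d@xb;y=d@yb;z=P[:,2]
    b=(z>28)&(z<39)&(abs(x)<75)&(abs(y)<70)&(abs(y)>12)
    print(n,"block x",np.percentile(x[b],[1,99]).round(1),"y",np.percentile(y[b],[1,99]).round(1))
    t=(z>70)&(z<98)&(abs(x)<150)&(abs(y)<20); print("  br x",np.percentile(x[t],[1,99]).round(1),"y",np.percentile(y[t],[3,50,97]).round(1),"slope deg",np.degrees(np.polyfit(x[t],y[t],1)[0]).round(2))
    t=t&(z>81); print("  blade x",np.percentile(x[t],[1,99]).round(1))
E
```

```text
RO [ 520.79862366 -305.30030138] post face pt [ 612.42465432 -315.53116185  154.        ]
top 90 [(165, 5), (168, 6), (171, 5), (174, 5), (177, 5), (180, 7), (183, 4), (186, 4), (189, 13), (192, 6)]
top -90 [(165, 5), (168, 6), (171, 6), (174, 4), (177, 5), (180, 7), (183, 4), (186, 9), (189, 4), (192, 9)]
side 90 [(180, 1), (183, 8), (186, 7), (189, 11), (192, 17)]
side -90 [(177, 1), (180, 1), (183, 6), (186, 12), (189, 11), (192, 14)]
top block x [-45.7  62.3] y [-53.  51.]
  br x [-113.7   68.6] y [-7.1 -1.4  4.9] slope deg -0.07
  blade x [-113.    62.9]
side block x [-44.6  68.8] y [-50.7  53.6]
  br x [-107.7   72.5] y [-4.2  2.5  8.1] slope deg -0.29
  blade x [-107.8   69.2]
```

View pics/c2.png

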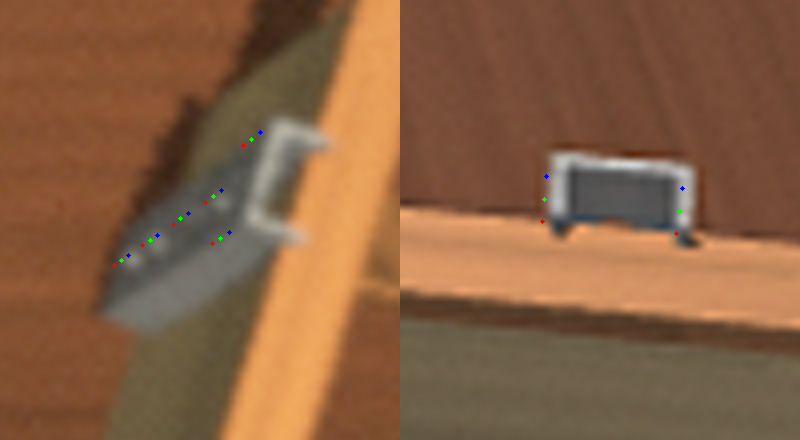

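The rim projections land short in both cameras, so the empty standard sits clearly high, at roughly +10. I'll refine this later; the grasp comes first.

carry_out(series=[{"dp": [33,-35,0],"delta_rot": [0,0,-8.5]},{"dp": [66,-70,0],"delta_rot": [0,0,-17]},{"dp": [99,-105,0],"delta_rot": [0,0,-25.5]},{"dp": [132,-140,0],"delta_rot": [0,0,-34]},{"dp": [165,-176,0],"delta_rot": [0,0,-42.5]}], jaw=0)

```text
time_s: 0.7
position: [316.7, 429.0, 231.2]
tcp_rot: [0.475, 0.88, 0.0, 0.0]
wrist_force: [1.4, -0.4, 0.4]
opening: 85.4
finger_force: 0.0
```

carry_out(series=[{"dp": [33,-35,0],"delta_rot": [0,0,-8.5]},{"dp": [66,-70,0],"delta_rot": [0,0,-17]},{"dp": [99,-105,0],"delta_rot": [0,0,-25.5]},{"dp": [132,-140,0],"delta_rot": [0,0,-34]},{"dp": [164,-176,0],"delta_rot": [0,0,-42.5]}])

```text
time_s: 1.2
position: [481.0, 252.9, 231.3]
tcp_rot: [0.762, 0.647, 0.0, -0.0]
wrist_force: [0.3, 1.0, 0.3]
opening: 85.2
finger_force: 0.0
```

carry_out(series=[{"dp": [0,0,0],"delta_rot": [0,0,-5.5]},{"dp": [0,0,-30],"delta_rot": [0,0,-5.5]},{"dp": [0,0,-60],"delta_rot": [0,0,-5.5]},{"dp": [0,0,-80],"delta_rot": [0,0,-5.5]},{"dp": [0,0,-80],"delta_rot": [0,0,-5.5]}])

```text
time_s: 1.7
position: [477.0, 253.1, 147.7]
tcp_rot: [0.791, 0.612, -0.004, -0.001]
wrist_force: [-0.8, -0.9, -0.0]
opening: 85.3
finger_force: 0.0
```

carry_out(series=[{"dp": [0,0,-35],"delta_rot": [0,0,0]},{"dp": [0,0,-70],"delta_rot": [0,0,0]},{"dp": [0,0,-99],"delta_rot": [0,0,0]},{"dp": [0,0,-99],"delta_rot": [0,0,0]},{"dp": [0,0,-99],"delta_rot": [0,0,0]}])

```text
time_s: 2.2
position: [480.5, 254.9, 53.1]
tcp_rot: [0.79, 0.612, 0.0, 0.0]
wrist_force: [-0.3, 0.2, -0.3]
opening: 85.1
finger_force: 0.0
```

carry_out(series=[{"dp": [0,0,0]},{"dp": [0,0,0]},{"dp": [0,0,0]},{"dp": [0,0,0]},{"dp": [0,0,0]}], jaw=1, squeeze=60)

```text
$.series[0]: bad value
```

carry_out(series=[{"dp": [0,0,0]},{"dp": [0,0,0]},{"dp": [0,0,0]},{"dp": [0,0,0]},{"dp": [0,0,0]}])

```text
$.series[0]: bad value
```

carry_out(series=[{"dp": [0,0,0],"delta_rot": [0,0,0]},{"dp": [0,0,0],"delta_rot": [0,0,0]},{"dp": [0,0,0],"delta_rot": [0,0,0]},{"dp": [0,0,0],"delta_rot": [0,0,0]},{"dp": [0,0,0],"delta_rot": [0,0,0]}], jaw=1, squeeze=60)

```text
time_s: 2.7
position: [480.1, 254.6, 52.8]
tcp_rot: [0.791, 0.612, 0.0, 0.0]
wrist_force: [-2.1, -0.3, 1.7]
opening: 12.5
finger_force: 2.2
```

carry_out(series=[{"dp": [0,0,0],"delta_rot": [0,0,0]},{"dp": [0,0,0],"delta_rot": [0,0,0]},{"dp": [0,0,0],"delta_rot": [0,0,0]},{"dp": [0,0,0],"delta_rot": [0,0,0]},{"dp": [0,0,0],"delta_rot": [0,0,0]}])

```text
time_s: 3.2
position: [480.2, 254.7, 52.8]
tcp_rot: [0.791, 0.612, 0.0, 0.0]
wrist_force: [-1.1, -0.3, 5.9]
opening: 11.1
finger_force: 59.5
```

Run:
```python
from h import *
s=readout.get_state();print({k:np.round(s[k],3) for k in("time_s","position","tcp_rot","wrist_force","opening","finger_force","joint_pos","moment")})
# refine rack: line fits of board top edge in each camera & bracket? use depth z~202 and rim z
for n in("top","side"):
    f=grab(n);P=cloud(f);x,y,z=rack(P)
    T=(z>198)&(z<206)&(x>2)&(x<20)
    print(n,"board z",np.mean(z[T]).round(2),"std",np.std(z[T]).round(2))
    # board front/back edges by bins
    for s0 in(90,-90):
        g=(abs(y-s0)<22)&(x>-26)&(x<-5)&(z>165)&(z<202)
        h,e=np.histogram(z[g],np.arange(165,203,2)); print(n,s0,[(int(e[i]),int(h[i])) for i in range(len(h)) if h[i]])
    img=cv2.resize(f["pixels"],None,fx=4,fy=4,interpolation=cv2.INTER_CUBIC)
    for yy in(-170,170):
        u=(project(f,rw(0,yy,202))+.5)*4;cv2.circle(img,tuple(np.int32(u)),2,(0,255,0),-1);
    for yy in np.arange(-160,161,20):
        u=(project(f,rw(0,yy,202))+.5)*4;cv2.circle(img,tuple(np.int32(u)),1,(0,255,0),-1);
    for off,c in((0,(0,0,255)),(11,(255,0,0))):
      for yy in(72,108,-72,-108):
        u=(project(f,rw(-20,yy,185+off))+.5)*4;cv2.circle(img,tuple(np.int32(u)),1,c,-1)
    a,b=(np.int32(project(f,rw(0,s,202))*4) for s in(-170,170))
    lo=np.maximum(np.minimum(a,b)-70,0);hi=np.maximum(a,b)+50
    c=img[lo[1]:hi[1],lo[0]:hi[0]];cv2.imwrite(f"pics/r_{n}.png",c);print(c.shape)
a=cv2.imread("pics/r_top.png");b=cv2.imread("pics/r_side.png")
a=cv2.rotate(a,cv2.ROTATE_90_CLOCKWISE);w=max(a.shape[1],b.shape[1])
a=cv2.copyMakeBorder(a,0,0,0,w-a.shape[1],0);b=cv2.copyMakeBorder(b,0,0,0,w-b.shape[1],0)
v=np.vstack([a,b]);print(v.shape);cv2.imwrite("pics/c3.png",v[:600,:800])
```

```text
{'time_s': np.float64(3.2), 'position': array([480.16 , 254.677,  52.811]), 'tcp_rot': array([0.791, 0.612, 0.   , 0.   ]), 'wrist_force': array([-1.115, -0.329,  5.879]), 'opening': np.float64(11.097), 'finger_force': np.float64(59.524), 'joint_pos': array([0.407, 0.394, 1.936, 0.   , 0.811, 0.66 ]), 'moment': array([-0.033,  0.239,  0.037])}
top board z 202.27 std 1.94
top 90 [(165, 3), (167, 5), (169, 3), (171, 4), (173, 2), (175, 5), (177, 4), (179, 3), (181, 3), (183, 3), (185, 2), (187, 6), (189, 2), (191, 5), (193, 4), (195, 5), (197, 5), (199, 5)]
top -90 [(165, 2), (167, 7), (169, 8), (171, 3), (173, 3), (175, 2), (177, 4), (179, 5), (181, 3), (183, 2), (185, 4), (187, 1), (189, 5), (191, 4), (193, 7), (195, 6), (197, 7), (199, 13)]
(606, 270, 3)
side board z 201.3 std 1.46
side 90 [(181, 1), (183, 4), (185, 5), (187, 10), (189, 6), (191, 7), (193, 12), (195, 5), (197, 12), (199, 6)]
side -90 [(181, 1), (183, 4), (185, 7), (187, 7), (189, 9), (191, 10), (193, 7), (195, 18), (197, 18), (199, 4)]
(177, 764, 3)
(447, 764, 3)
```

View pics/c3.png

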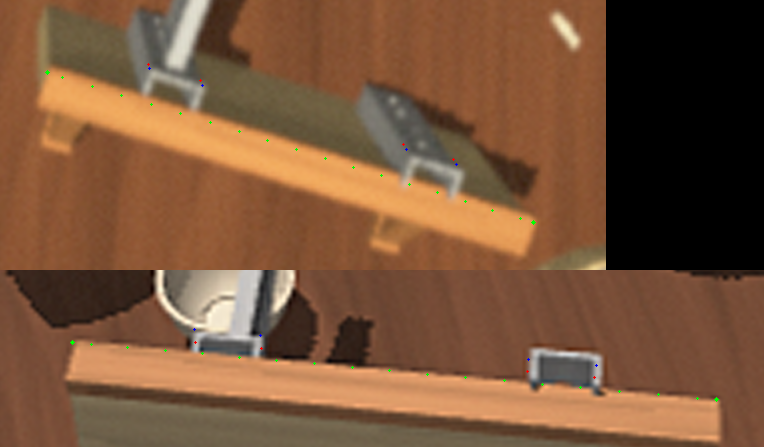

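The overlay shows that the fitted board edge matches in both cameras. The empty standard's rim, at (531–601,351) in the side crop, is about 12 mm higher than the mate's rim at (193–262,335). Comparing the slot specks with the rim puts the nominal rim near z=198, so the empty standard is about +7. Now I'll lift and carry the bracket.

carry_out(series=[{"dp": [0,0,15],"delta_rot": [0,0,0]},{"dp": [0,0,45],"delta_rot": [0,0,0]},{"dp": [0,0,85],"delta_rot": [0,0,0]},{"dp": [0,0,120],"delta_rot": [0,0,0]},{"dp": [0,0,150],"delta_rot": [0,0,0]}], squeeze=70)

```text
time_s: 3.8
position: [479.4, 254.3, 203.7]
tcp_rot: [0.79, 0.612, -0.0, 0.0]
wrist_force: [0.2, -0.6, -4.0]
opening: 11.2
finger_force: 69.2
```

carry_out(series=[{"dp": [8,-22,0],"delta_rot": [0,0,0]},{"dp": [18,-53,0],"delta_rot": [0,0,0]},{"dp": [31,-89,0],"delta_rot": [0,0,0]},{"dp": [43,-124,0],"delta_rot": [0,0,0]},{"dp": [55,-158,0],"delta_rot": [0,0,0]}])

```text
time_s: 4.3
position: [534.0, 95.0, 201.6]
tcp_rot: [0.79, 0.613, -0.001, -0.0]
wrist_force: [0.2, -0.2, -3.3]
opening: 11.1
finger_force: 69.3
```

carry_out(series=[{"dp": [11,-32,0],"delta_rot": [0,0,-1]},{"dp": [22,-64,0],"delta_rot": [0,0,-2]},{"dp": [33,-96,0],"delta_rot": [0,0,-3]},{"dp": [44,-127,0],"delta_rot": [0,0,-4]},{"dp": [55,-158,0],"delta_rot": [0,0,-4.35]}])

```text
time_s: 4.8
position: [588.9, -62.7, 201.3]
tcp_rot: [0.813, 0.582, -0.001, -0.001]
wrist_force: [0.9, 0.5, -4.2]
opening: 11.1
finger_force: 69.2
```

carry_out(series=[{"dp": [11,-32,-8],"delta_rot": [0,0,0]},{"dp": [22,-64,-16],"delta_rot": [0,0,0]},{"dp": [35,-100,-24],"delta_rot": [0,0,0]},{"dp": [48,-135,-32],"delta_rot": [0,0,0]},{"dp": [55,-158,-40],"delta_rot": [0,0,0]}])

```text
time_s: 5.3
position: [644.6, -222.0, 160.9]
tcp_rot: [0.814, 0.581, -0.001, -0.0]
wrist_force: [0.3, 0.4, -4.6]
opening: 11.3
finger_force: 69.2
```

carry_out(series=[{"dp": [0,0,0],"delta_rot": [0,0,0]},{"dp": [0,0,0],"delta_rot": [0,0,0]},{"dp": [0,0,0],"delta_rot": [0,0,0]},{"dp": [0,0,0],"delta_rot": [0,0,0]},{"dp": [0,0,0],"delta_rot": [0,0,0]}])

```text
time_s: 5.8
position: [644.9, -218.4, 162.7]
tcp_rot: [0.813, 0.583, 0.0, 0.0]
wrist_force: [0.2, -0.4, -4.2]
opening: 11.2
finger_force: 69.1
```

Run:
```python
from h import *
s=readout.get_state();p=s["position"];q=s["tcp_rot"];yaw=np.degrees(np.arctan2(q[1]**2-q[0]**2,2*q[0]*q[1]))-90
print("tcp",p.round(2),"bracket yaw",yaw.round(2),"rack coords",[float(np.round(v,1)) for v in rack(p)])
ims=[]
for n,z0,c in(("top",6,rw(-30,60,180)),("side",6,rw(-30,60,190))):
    f=grab(n);np.save(n+"1.npy",cloud(f));cv2.imwrite(f"pics/{n}1.png",f["pixels"])
    img=cv2.resize(f["pixels"],None,fx=z0,fy=z0,interpolation=cv2.INTER_CUBIC)
    def dot(w,col,r=2): cv2.circle(img,tuple(np.int32((project(f,w)+.5)*z0)),r,col,-1)
    rx,ry,_=rack(p); oz=p[2]-40.8
    for yy in(-6,6):
        for xx in(-30,-20,-10,0): dot(rw(rx+72+xx,ry+yy,oz+72),(0,255,0))
    dot(rw(rx+82,ry,oz+65),(0,255,255))
    for y in(72,108): dot(rw(-20,y,205),(255,0,0))
    u=np.int32(project(f,c))
    ims.append(img[(u[1]-45)*z0:(u[1]+45)*z0,(u[0]-33)*z0:(u[0]+33)*z0])
cv2.imwrite("pics/c4.png",np.hstack(ims))
```

```text
tcp [ 644.93 -218.44  162.72] bracket yaw -108.75 rack coords [-122.4, 89.3, 162.7]
```

View pics/c4.png

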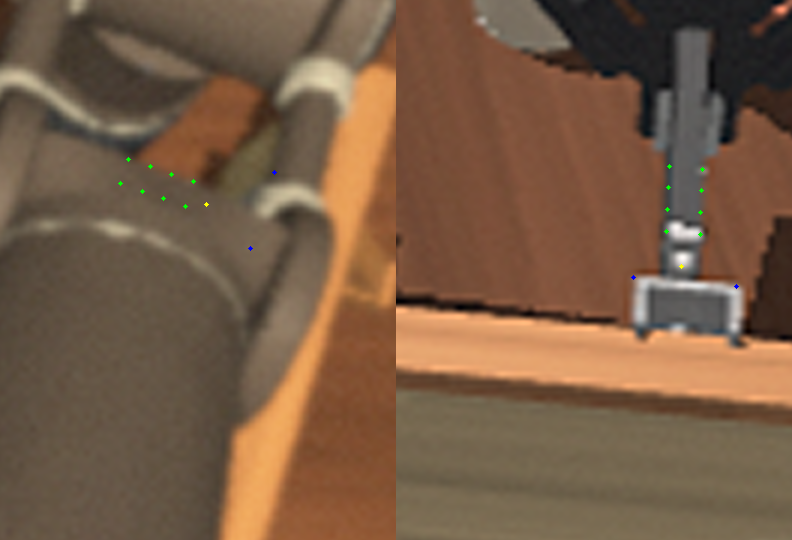

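The side crop shows the held blade's end at (665–702,230), its hook at (682,265) and the empty standard's rim corners at (636,282) and (742,288). The bracket is about 2.3 mm short in rack y, and the rim height is about 203.

Run:
```python
from h import *
for n in("side0","top0"):
    x,y,z=rack(np.load(n+".npy"))
    g=(abs(y+90)<7)&(z>150)&(z<190)
    for a,b in((-60,-30),(-100,-60),(-150,-100)):
        k=g&(x>a)&(x<b); print(n,"mate top z",a,b,np.median(z[k]).round(1),np.std(z[k]).round(1),k.sum(),"y",np.median(y[k]).round(1))
x,y,z=rack(np.load("side1.npy"));k=(abs(y-89)<8)&(x>-85)&(x<-52)&(z>180)&(z<205);print("held top z",np.median(z[k]).round(1),k.sum(),"y",np.median(y[k]).round(1),"expected",162.7-40.8+72)
k=(abs(y-89)<8)&(x>-120)&(x<-20)&(z>187)&(z<202);print("held x max",np.percentile(x[k],[95,99]))
# edge model: sample side image along rack-y lines at chosen x,z and find edges
f=grab("side");im=cv2.cvtColor(f["pixels"],cv2.COLOR_BGR2GRAY).astype(np.float32)
def prof(x,z,y0,y1):
    t=np.arange(y0,y1,.5);u=np.array([project(f,rw(x,a,z)) for a in t],np.float32)
    return t,cv2.remap(im,u[:,0].reshape(1,-1),u[:,1].reshape(1,-1),cv2.INTER_CUBIC)[0]
def edges(x,z,c,w):
    t,v=prof(x,z,c-w-7,c+w+7);g=np.gradient(cv2.GaussianBlur(v.reshape(1,-1),(5,1),0)[0])
    L=t<c; cen=lambda m:(np.sum(t[m]*np.abs(g[m])**2)/np.sum(np.abs(g[m])**2))
    l=cen(L&(abs(t-c+w)<6));r=cen(~L&(abs(t-c-w)<6));return round(float(l),1),round(float(r),1),round(float(l+r)/2,1)
print("blade",[edges(x,193.9,89.3,6) for x in(-78,-72,-66,-60,-54)])
for zz in(199,201,203): print("post",zz,[edges(x,zz,91.3,18) for x in(-17,-13,-9)])
# rim height: scan along z at outer face
for s in(90,-90):
    for yy in(s-11,s-6,s+9,s+12):
        t=np.arange(180,225,.5);u=np.array([project(f,rw(-20,yy,a)) for a in t],np.float32)
        v=cv2.remap(im,u[:,0].reshape(1,-1),u[:,1].reshape(1,-1),cv2.INTER_CUBIC)[0]
        g=np.gradient(v); print(s,yy,"rim z",t[np.argmin(g)],round(float(g.min()),1))
```

```text
side0 mate top z -60 -30 168.6 1.4 36 y -88.7
side0 mate top z -100 -60 168.5 1.7 61 y -88.2
side0 mate top z -150 -100 168.3 1.7 74 y -88.4
top0 mate top z -60 -30 169.4 5.7 63 y -90.5
top0 mate top z -100 -60 169.4 5.8 87 y -91.0
top0 mate top z -150 -100 169.4 5.4 109 y -90.6
held top z 192.6 72 y 90.0 expected 193.89999999999998
held x max [-48.42888489 -46.51038299]
blade [(83.0, 96.0, 89.5), (83.2, 96.2, 89.7), (83.7, 97.3, 90.5), (83.5, 97.6, 90.5), (85.7, 91.4, 88.5)]
post 199 [(75.4, 109.5, 92.5), (75.4, 109.7, 92.5), (75.4, 109.4, 92.4)]
post 201 [(75.6, 109.1, 92.4), (75.3, 109.4, 92.4), (75.4, 109.4, 92.4)]
post 203 [(75.1, 109.4, 92.3), (75.3, 109.3, 92.3), (75.3, 109.4, 92.4)]
90 79 rim z 206.5 -18.3
90 84 rim z 205.5 -12.2
90 99 rim z 205.5 -18.7
90 102 rim z 207.0 -17.5
-90 -101 rim z 195.5 -15.2
-90 -96 rim z 196.5 -11.5
-90 -81 rim z 195.0 -4.4
-90 -78 rim z 195.0 -12.6
```

carry_out(series=[{"dp": [2.2,-0.8,0],"delta_rot": [0,0,0]},{"dp": [0.6,-5.5,0],"delta_rot": [0,0,0]},{"dp": [-1,-10.2,0],"delta_rot": [0,0,0]},{"dp": [-2.3,-14,0],"delta_rot": [0,0,0]},{"dp": [-2.3,-14,0],"delta_rot": [0,0,0]}])

```text
time_s: 6.45
position: [642.2, -234.5, 162.2]
tcp_rot: [0.814, 0.582, -0.0, 0.0]
wrist_force: [-0.2, 0.2, -4.2]
opening: 10.9
finger_force: 69.1
```

carry_out(series=[{"dp": [-0.3,-1,0],"delta_rot": [0,0,0]},{"dp": [-0.6,-1.9,0],"delta_rot": [0,0,0]},{"dp": [-1,-2.8,0],"delta_rot": [0,0,0]},{"dp": [-1,-2.8,0],"delta_rot": [0,0,0]},{"dp": [-1,-2.8,0],"delta_rot": [0,0,0]}])

```text
time_s: 6.95
position: [641.6, -236.2, 162.3]
tcp_rot: [0.813, 0.582, 0.0, -0.0]
wrist_force: [0.2, 0.3, -4.0]
opening: 11.0
finger_force: 69.1
```

carry_out(series=[{"dp": [-0.2,-0.5,0],"delta_rot": [0,0,0]},{"dp": [-0.3,-1,0],"delta_rot": [0,0,0]},{"dp": [-0.5,-1.5,0],"delta_rot": [0,0,0]},{"dp": [-0.6,-1.9,0],"delta_rot": [0,0,0]},{"dp": [-0.6,-1.9,0],"delta_rot": [0,0,0]}])

```text
time_s: 7.45
position: [641.0, -238.3, 162.3]
tcp_rot: [0.813, 0.582, -0.0, 0.0]
wrist_force: [0.7, -0.5, -3.9]
opening: 11.2
finger_force: 69.1
```

carry_out(series=[{"dp": [-0.2,-0.5,0.4],"delta_rot": [0,0,0]},{"dp": [-0.3,-1,0.4],"delta_rot": [0,0,0]},{"dp": [-0.5,-1.5,0.4],"delta_rot": [0,0,0]},{"dp": [-0.6,-1.9,0.4],"delta_rot": [0,0,0]},{"dp": [-0.6,-1.9,0.4],"delta_rot": [0,0,0]}])

```text
time_s: 7.95
position: [640.4, -240.2, 162.7]
tcp_rot: [0.813, 0.582, -0.0, -0.0]
wrist_force: [-0.4, -0.2, -4.2]
opening: 10.6
finger_force: 69.1
```

carry_out(series=[{"dp": [-0.2,-0.5,0],"delta_rot": [0,0,0]},{"dp": [-0.3,-1,0],"delta_rot": [0,0,0]},{"dp": [-0.5,-1.5,0],"delta_rot": [0,0,0]},{"dp": [-0.6,-1.9,0],"delta_rot": [0,0,0]},{"dp": [-0.6,-1.9,0],"delta_rot": [0,0,0]}])

```text
time_s: 8.45
position: [639.8, -242.1, 162.7]
tcp_rot: [0.813, 0.582, -0.0, 0.0]
wrist_force: [0.4, 0.6, -3.3]
opening: 11.1
finger_force: 69.1
```

carry_out(series=[{"dp": [-0.2,-0.5,0],"delta_rot": [0,0,0]},{"dp": [-0.3,-1,0],"delta_rot": [0,0,0]},{"dp": [-0.5,-1.5,0],"delta_rot": [0,0,0]},{"dp": [-0.6,-1.9,0],"delta_rot": [0,0,0]},{"dp": [-0.6,-1.9,0],"delta_rot": [0,0,0]}])

```text
time_s: 8.95
position: [639.2, -244.0, 162.7]
tcp_rot: [0.813, 0.582, -0.0, -0.0]
wrist_force: [0.1, 0.1, -3.9]
opening: 11.2
finger_force: 69.1
```

carry_out(series=[{"dp": [-0.2,-0.5,0],"delta_rot": [0,0,0]},{"dp": [-0.3,-1,0],"delta_rot": [0,0,0]},{"dp": [-0.4,-1.2,0],"delta_rot": [0,0,0]},{"dp": [-0.5,-1.5,0],"delta_rot": [0,0,0]},{"dp": [-0.5,-1.5,0],"delta_rot": [0,0,0]}])

```text
time_s: 9.45
position: [638.7, -245.4, 162.7]
tcp_rot: [0.813, 0.582, 0.0, 0.0]
wrist_force: [-0.7, -0.4, -4.0]
opening: 11.4
finger_force: 69.1
```

carry_out(series=[{"dp": [-0.2,-0.5,0],"delta_rot": [0,0,0]},{"dp": [-0.3,-1,0],"delta_rot": [0,0,0]},{"dp": [-0.4,-1.2,0],"delta_rot": [0,0,0]},{"dp": [-0.5,-1.5,0],"delta_rot": [0,0,0]},{"dp": [-0.5,-1.5,0],"delta_rot": [0,0,0]}])

```text
time_s: 9.95
position: [638.2, -246.9, 162.7]
tcp_rot: [0.813, 0.582, 0.0, -0.0]
wrist_force: [-1.4, 0.6, -3.9]
opening: 11.0
finger_force: 69.1
```

carry_out(series=[{"dp": [-0.2,-0.5,0],"delta_rot": [0,0,0]},{"dp": [-0.3,-0.9,0],"delta_rot": [0,0,0]},{"dp": [-0.3,-0.9,0],"delta_rot": [0,0,0]},{"dp": [-0.3,-0.9,0],"delta_rot": [0,0,0]},{"dp": [-0.3,-0.9,0],"delta_rot": [0,0,0]}])

```text
time_s: 10.45
position: [637.9, -247.8, 162.7]
tcp_rot: [0.813, 0.582, -0.0, 0.0]
wrist_force: [0.1, 0.3, -3.3]
opening: 11.0
finger_force: 69.1
```

carry_out(series=[{"dp": [-0.2,-0.5,0],"delta_rot": [0,0,0]},{"dp": [-0.3,-0.9,0],"delta_rot": [0,0,0]},{"dp": [-0.3,-0.9,0],"delta_rot": [0,0,0]},{"dp": [-0.3,-0.9,0],"delta_rot": [0,0,0]},{"dp": [-0.3,-0.9,0],"delta_rot": [0,0,0]}])

```text
time_s: 10.95
position: [637.6, -248.7, 162.7]
tcp_rot: [0.813, 0.582, 0.0, 0.0]
wrist_force: [-0.5, 0.5, -3.3]
opening: 10.7
finger_force: 69.1
```

Run:
```python
from h import *
s=readout.get_state();p=s["position"];print("rack",[float(np.round(v,1)) for v in rack(p)],s["wrist_force"].round(1),s["moment"].round(2))
f=grab("side");img=cv2.resize(f["pixels"],None,fx=8,fy=8,interpolation=cv2.INTER_CUBIC)
rx,ry,_=rack(p);oz=p[2]-40.8
for yy in(-6,6):
    for xx in(-30,-20,-10,0): cv2.circle(img,tuple(np.int32((project(f,rw(rx+72+xx,ry+yy,oz+72))+.5)*8)),2,(0,255,0),-1)
u=np.int32(project(f,rw(-30,90,190)));cv2.imwrite("pics/c5.png",img[(u[1]-30)*8:(u[1]+25)*8,(u[0]-32)*8:(u[0]+32)*8])
```

```text
rack [-91.4, 92.2, 162.7] [-0.5  0.5 -3.3] [-0.05 -0.01  0.05]
```

View pics/c5.png

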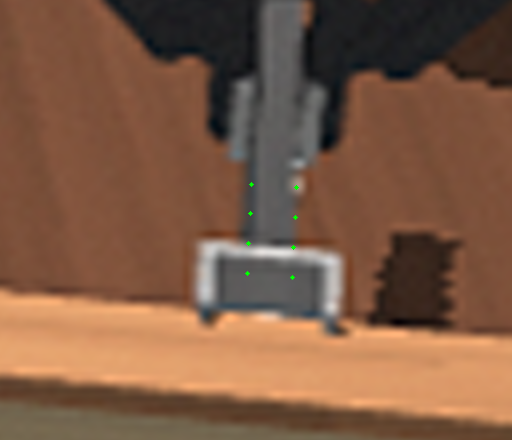

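The side crop shows the blade (245–297) centred on the standard (200–342), with its back end hidden behind the rim. There is still no contact, so I'll keep going gently.

carry_out(series=[{"dp": [-0.2,-0.5,0],"delta_rot": [0,0,0]},{"dp": [-0.3,-0.9,0],"delta_rot": [0,0,0]},{"dp": [-0.3,-0.9,0],"delta_rot": [0,0,0]},{"dp": [-0.3,-0.9,0],"delta_rot": [0,0,0]},{"dp": [-0.3,-0.9,0],"delta_rot": [0,0,0]}])

```text
time_s: 11.5
position: [637.3, -249.4, 162.7]
tcp_rot: [0.813, 0.582, 0.0, -0.0]
wrist_force: [-0.5, 0.0, -4.3]
opening: 11.2
finger_force: 69.2
```

carry_out(series=[{"dp": [-0.2,-0.5,0],"delta_rot": [0,0,0]},{"dp": [-0.3,-0.9,0],"delta_rot": [0,0,0]},{"dp": [-0.3,-0.9,0],"delta_rot": [0,0,0]},{"dp": [-0.3,-0.9,0],"delta_rot": [0,0,0]},{"dp": [-0.3,-0.9,0],"delta_rot": [0,0,0]}])

```text
time_s: 12.0
position: [637.3, -249.5, 162.7]
tcp_rot: [0.813, 0.582, 0.001, -0.001]
wrist_force: [1.6, 5.1, -3.7]
opening: 10.9
finger_force: 69.4
```

carry_out(series=[{"dp": [-0.2,-0.5,0],"delta_rot": [0,0,0]},{"dp": [-0.3,-0.9,0],"delta_rot": [0,0,0]},{"dp": [-0.3,-0.9,0],"delta_rot": [0,0,0]},{"dp": [-0.3,-0.9,0],"delta_rot": [0,0,0]},{"dp": [-0.3,-0.9,0],"delta_rot": [0,0,0]}])

```text
time_s: 12.5
position: [637.3, -249.5, 162.8]
tcp_rot: [0.813, 0.582, 0.001, -0.001]
wrist_force: [1.6, 7.1, -3.4]
opening: 10.9
finger_force: 69.4
```

Contact comes at origin x≈-20, so both hooks are through the slots. Next I ease off the push and lower it toward the spring.

carry_out(series=[{"dp": [0.3,0.9,-1],"delta_rot": [0,0,0]},{"dp": [0.5,1.5,-2],"delta_rot": [0,0,0]},{"dp": [0.5,1.5,-3],"delta_rot": [0,0,0]},{"dp": [0.5,1.5,-4],"delta_rot": [0,0,0]},{"dp": [0.5,1.5,-4],"delta_rot": [0,0,0]}])

```text
time_s: 13.0
position: [637.8, -249.5, 159.2]
tcp_rot: [0.813, 0.582, 0.001, 0.0]
wrist_force: [2.3, 6.0, -1.5]
opening: 11.3
finger_force: 69.7
```

carry_out(series=[{"dp": [0,0,-0.5],"delta_rot": [0,0,0]},{"dp": [0,0,-1],"delta_rot": [0,0,0]},{"dp": [0,0,-1.5],"delta_rot": [0,0,0]},{"dp": [0,0,-1.5],"delta_rot": [0,0,0]},{"dp": [0,0,-1.5],"delta_rot": [0,0,0]}])

```text
time_s: 13.5
position: [637.9, -249.4, 158.4]
tcp_rot: [0.813, 0.582, 0.001, 0.0]
wrist_force: [1.8, 5.3, -0.3]
opening: 10.9
finger_force: 70.0
```

carry_out(series=[{"dp": [0.3,0.9,0],"delta_rot": [0,0,0]},{"dp": [0.6,1.9,0],"delta_rot": [0,0,0]},{"dp": [1,2.8,0],"delta_rot": [0,0,0]},{"dp": [1.3,3.8,0],"delta_rot": [0,0,0]},{"dp": [1.3,3.8,0],"delta_rot": [0,0,0]}])

```text
time_s: 14.0
position: [638.0, -248.4, 157.2]
tcp_rot: [0.813, 0.582, -0.001, 0.001]
wrist_force: [-0.4, -3.9, -2.3]
opening: 11.1
finger_force: 69.5
```

carry_out(series=[{"dp": [0.3,0.9,0],"delta_rot": [0,0,0]},{"dp": [0.5,1.4,0],"delta_rot": [0,0,0]},{"dp": [0.6,1.9,0],"delta_rot": [0,0,0]},{"dp": [0.6,1.9,0],"delta_rot": [0,0,0]},{"dp": [0.6,1.9,0],"delta_rot": [0,0,0]}])

```text
time_s: 14.5
position: [638.0, -248.3, 157.1]
tcp_rot: [0.813, 0.582, -0.002, 0.002]
wrist_force: [-1.9, -8.9, -3.0]
opening: 11.0
finger_force: 69.4
```

The pull-back is resisted, so the hooks have caught. I'll centre the pose, rest it on the spring and release.

carry_out(series=[{"dp": [-0.5,-1.5,0],"delta_rot": [0,0,0]},{"dp": [-1.2,-3.3,-0.5],"delta_rot": [0,0,0]},{"dp": [-1.2,-3.3,-1],"delta_rot": [0,0,0]},{"dp": [-1.2,-3.3,-1.5],"delta_rot": [0,0,0]},{"dp": [-1.2,-3.3,-1.5],"delta_rot": [0,0,0]}])

```text
time_s: 15.0
position: [638.0, -248.1, 156.1]
tcp_rot: [0.813, 0.582, -0.0, 0.001]
wrist_force: [-2.1, -4.0, 0.7]
opening: 10.9
finger_force: 69.9
```

carry_out(series=[{"dp": [0,0,0],"delta_rot": [0,0,0]},{"dp": [0,0,0],"delta_rot": [0,0,0]},{"dp": [0,0,0],"delta_rot": [0,0,0]},{"dp": [0,0,0],"delta_rot": [0,0,0]},{"dp": [0,0,0],"delta_rot": [0,0,0]}], squeeze=20)

```text
time_s: 15.5
position: [638.0, -248.1, 155.9]
tcp_rot: [0.813, 0.582, -0.0, 0.001]
wrist_force: [-1.0, -4.9, 0.7]
opening: 10.6
finger_force: 69.9
```

carry_out(series=[{"dp": [0,0,0],"delta_rot": [0,0,0]},{"dp": [0,0,0],"delta_rot": [0,0,0]},{"dp": [0,0,0],"delta_rot": [0,0,0]},{"dp": [0,0,0],"delta_rot": [0,0,0]},{"dp": [0,0,0],"delta_rot": [0,0,0]}], jaw=0.5)

```text
time_s: 16.0
position: [638.0, -246.9, 155.6]
tcp_rot: [0.813, 0.582, 0.0, -0.0]
wrist_force: [-0.7, 0.1, -0.8]
opening: 42.6
finger_force: 0.0
```

carry_out(series=[{"dp": [0,0,5],"delta_rot": [0,0,0]},{"dp": [0,0,20],"delta_rot": [0,0,0]},{"dp": [0,0,40],"delta_rot": [0,0,0]},{"dp": [0,0,60],"delta_rot": [0,0,0]},{"dp": [0,0,80],"delta_rot": [0,0,0]}])

```text
time_s: 16.5
position: [638.3, -247.7, 238.2]
tcp_rot: [0.813, 0.582, 0.0, 0.001]
wrist_force: [0.4, -0.1, -0.9]
opening: 42.6
finger_force: 0.0
```

Run:
```python
from h import *
s=readout.get_state();p=s["position"];print("rack",[float(np.round(v,1)) for v in rack(p)],s["wrist_force"].round(1),s["opening"])
f=grab("side");P=cloud(f);x,y,z=rack(P)
for s0 in(91.5,-88.5):
  for a,b in((-60,-35),(-100,-60),(-150,-100),(-175,-150)):
    k=(abs(y-s0)<6)&(x>a)&(x<b)&(z>150)&(z<205);print(s0,a,np.median(z[k]).round(1),k.sum(),np.median(y[k]).round(1))
u=np.int32(project(f,rw(-80,90,190)));img=f["pixels"][u[1]-60:u[1]+60,u[0]-120:u[0]+40];cv2.imwrite("pics/c6.png",cv2.resize(img,None,fx=4,fy=4,interpolation=cv2.INTER_CUBIC))
```

```text
rack [-92.6, 92.5, 238.2] [ 0.4 -0.1 -0.9] 42.634692195114276
91.5 -60 185.8 45 91.5
91.5 -100 185.2 76 92.3
91.5 -150 183.9 75 91.3
91.5 -175 183.1 37 92.5
-88.5 -60 168.9 38 -87.9
-88.5 -100 168.8 64 -88.2
-88.5 -150 168.1 74 -87.7
-88.5 -175 168.3 34 -87.6
```

View pics/c6.png

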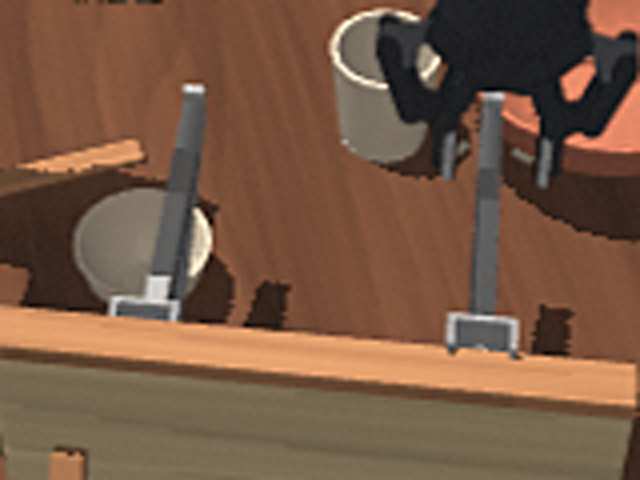

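The view shows the bracket hanging upright in the standard at (485,200), parallel to the mate, with the fingers clear. Now I'll shut the fingers, move over the heel and press.

carry_out(series=[{"dp": [0,0,0],"delta_rot": [0,0,0]},{"dp": [-4,-12,0],"delta_rot": [0,0,0]},{"dp": [-8,-25,0],"delta_rot": [0,0,0]},{"dp": [-13,-37,0],"delta_rot": [0,0,0]},{"dp": [-16.7,-48.8,0],"delta_rot": [0,0,0]}], jaw=1)

```text
time_s: 17.05
position: [619.9, -297.7, 234.4]
tcp_rot: [0.813, 0.582, -0.001, -0.001]
wrist_force: [0.4, -0.6, -0.1]
opening: 0.3
finger_force: 0.0
```

carry_out(series=[{"dp": [0,0,0],"delta_rot": [0,0,0]},{"dp": [0,0,-10],"delta_rot": [0,0,0]},{"dp": [0,0,-22],"delta_rot": [0,0,0]},{"dp": [0,0,-34],"delta_rot": [0,0,0]},{"dp": [0,0,-42],"delta_rot": [0,0,0]}])

```text
time_s: 17.55
position: [620.3, -295.1, 191.1]
tcp_rot: [0.813, 0.582, -0.001, -0.002]
wrist_force: [0.7, 0.1, 0.6]
opening: -0.1
finger_force: 0.0
```

carry_out(series=[{"dp": [0,0,0],"delta_rot": [0,0,0]},{"dp": [0,0,0],"delta_rot": [0,0,0]},{"dp": [0,0,-1],"delta_rot": [0,0,0]},{"dp": [0,0,-2],"delta_rot": [0,0,0]},{"dp": [0,0,-2],"delta_rot": [0,0,0]}])

```text
time_s: 18.05
position: [621.4, -296.4, 192.1]
tcp_rot: [0.813, 0.582, 0.0, 0.0]
wrist_force: [0.9, 0.4, 0.5]
opening: 0.3
finger_force: 0.0
```

carry_out(series=[{"dp": [0,0,-1],"delta_rot": [0,0,0]},{"dp": [0,0,-2],"delta_rot": [0,0,0]},{"dp": [0,0,-3],"delta_rot": [0,0,0]},{"dp": [0,0,-4],"delta_rot": [0,0,0]},{"dp": [0,0,-4],"delta_rot": [0,0,0]}])

```text
time_s: 18.55
position: [621.3, -296.3, 187.9]
tcp_rot: [0.813, 0.582, 0.0, 0.0]
wrist_force: [-0.8, 0.1, 0.9]
opening: 0.2
finger_force: 0.4
```

carry_out(series=[{"dp": [0,0,-0.5],"delta_rot": [0,0,0]},{"dp": [0,0,-1],"delta_rot": [0,0,0]},{"dp": [0,0,-1.5],"delta_rot": [0,0,0]},{"dp": [0,0,-2],"delta_rot": [0,0,0]},{"dp": [0,0,-2],"delta_rot": [0,0,0]}])

```text
time_s: 19.05
position: [621.8, -296.4, 187.3]
tcp_rot: [0.813, 0.582, 0.0, 0.001]
wrist_force: [-0.9, 1.8, 5.5]
opening: -0.5
finger_force: 3.3
```

carry_out(series=[{"dp": [0,0,-0.5],"delta_rot": [0,0,0]},{"dp": [0,0,-1],"delta_rot": [0,0,0]},{"dp": [0,0,-1.5],"delta_rot": [0,0,0]},{"dp": [0,0,-2],"delta_rot": [0,0,0]},{"dp": [0,0,-2],"delta_rot": [0,0,0]}])

```text
time_s: 19.55
position: [621.4, -296.6, 183.9]
tcp_rot: [0.813, 0.582, 0.0, 0.001]
wrist_force: [0.1, 0.3, 2.7]
opening: -0.2
finger_force: 1.6
```

carry_out(series=[{"dp": [0,0,-0.5],"delta_rot": [0,0,0]},{"dp": [0,0,-1],"delta_rot": [0,0,0]},{"dp": [0,0,-1.5],"delta_rot": [0,0,0]},{"dp": [0,0,-2],"delta_rot": [0,0,0]},{"dp": [0,0,-2],"delta_rot": [0,0,0]}])

```text
time_s: 20.05
position: [620.8, -296.0, 180.9]
tcp_rot: [0.813, 0.582, -0.0, -0.001]
wrist_force: [0.0, 0.1, 0.2]
opening: -0.1
finger_force: 0.1
```

carry_out(series=[{"dp": [0,0,-0.5],"delta_rot": [0,0,0]},{"dp": [0,0,-1],"delta_rot": [0,0,0]},{"dp": [0,0,-1.5],"delta_rot": [0,0,0]},{"dp": [0,0,-2],"delta_rot": [0,0,0]},{"dp": [0,0,-2],"delta_rot": [0,0,0]}])

```text
time_s: 20.55
position: [621.5, -296.3, 180.8]
tcp_rot: [0.813, 0.582, 0.0, 0.0]
wrist_force: [-1.6, 1.1, 3.9]
opening: -0.1
finger_force: 2.6
```

It appears to have snapped, with the top edge now stopping at 180.8. I'll confirm with a firmer push, still under 30 N.

carry_out(series=[{"dp": [0,0,-1],"delta_rot": [0,0,0]},{"dp": [0,0,-2],"delta_rot": [0,0,0]},{"dp": [0,0,-3],"delta_rot": [0,0,0]},{"dp": [0,0,-4],"delta_rot": [0,0,0]},{"dp": [0,0,-4],"delta_rot": [0,0,0]}])

```text
time_s: 21.05
position: [622.8, -296.8, 180.5]
tcp_rot: [0.813, 0.582, 0.001, 0.002]
wrist_force: [-3.5, 3.2, 15.0]
opening: -0.3
finger_force: 7.5
```

carry_out(series=[{"dp": [0,0,-1],"delta_rot": [0,0,0]},{"dp": [0,0,-2],"delta_rot": [0,0,0]},{"dp": [0,0,-3],"delta_rot": [0,0,0]},{"dp": [0,0,-3],"delta_rot": [0,0,0]},{"dp": [0,0,-3],"delta_rot": [0,0,0]}])

```text
time_s: 21.55
position: [623.9, -297.3, 180.4]
tcp_rot: [0.813, 0.582, 0.002, 0.003]
wrist_force: [-5.6, 2.9, 22.3]
opening: -0.5
finger_force: 11.1
```

Solid at 22 N with no further travel. I'll back off upward and away, then check.

carry_out(series=[{"dp": [0,0,5],"delta_rot": [0,0,0]},{"dp": [0,0,15],"delta_rot": [0,0,0]},{"dp": [0,0,40],"delta_rot": [0,0,0]},{"dp": [0,0,70],"delta_rot": [0,0,0]},{"dp": [0,0,100],"delta_rot": [0,0,0]}])

```text
time_s: 22.05
position: [620.6, -296.0, 272.1]
tcp_rot: [0.813, 0.582, -0.001, -0.001]
wrist_force: [-1.0, 0.2, -0.2]
opening: -0.2
finger_force: 0.0
```

carry_out(series=[{"dp": [0,30,10],"delta_rot": [0,0,0]},{"dp": [0,70,20],"delta_rot": [0,0,0]},{"dp": [0,110,20],"delta_rot": [0,0,0]},{"dp": [0,150,20],"delta_rot": [0,0,0]},{"dp": [0,190,20],"delta_rot": [0,0,0]}])

```text
time_s: 22.55
position: [620.7, -104.9, 291.9]
tcp_rot: [0.813, 0.582, -0.0, -0.0]
wrist_force: [-0.4, -0.4, 0.9]
opening: 0.3
finger_force: 0.0
```

carry_out(series=[{"dp": [-20,30,0],"delta_rot": [0,0,0]},{"dp": [-40,70,0],"delta_rot": [0,0,0]},{"dp": [-60,110,0],"delta_rot": [0,0,0]},{"dp": [-80,150,0],"delta_rot": [0,0,0]},{"dp": [-80,150,0],"delta_rot": [0,0,0]}])

```text
time_s: 23.05
position: [538.3, 48.0, 291.8]
tcp_rot: [0.812, 0.584, -0.001, -0.002]
wrist_force: [-0.3, 0.6, -0.5]
opening: 0.2
finger_force: 0.0
```

Run:
```python
from h import *
f=grab("side");P=cloud(f);x,y,z=rack(P)
for s0 in(91.5,-88.5):
  for a,b in((-60,-30),(-100,-60),(-150,-100),(-175,-150)):
    k=(abs(y-s0)<6)&(x>a)&(x<b)&(z>150)&(z<205);print(s0,a,np.median(z[k]).round(1),k.sum(),np.median(y[k]).round(1))
print(readout.get_state()["wrist_force"].round(1))
cv2.imwrite("pics/c7.png",f["pixels"])
```

```text
91.5 -60 178.7 35 91.7
91.5 -100 178.6 75 92.1
91.5 -150 176.9 77 91.8
91.5 -175 176.7 33 92.6
-88.5 -60 168.9 37 -88.6
-88.5 -100 168.3 67 -88.1
-88.5 -150 168.8 76 -87.8
-88.5 -175 168.0 33 -87.9
[ 0.6 -1.3  0.7]
```

View pics/c7.png

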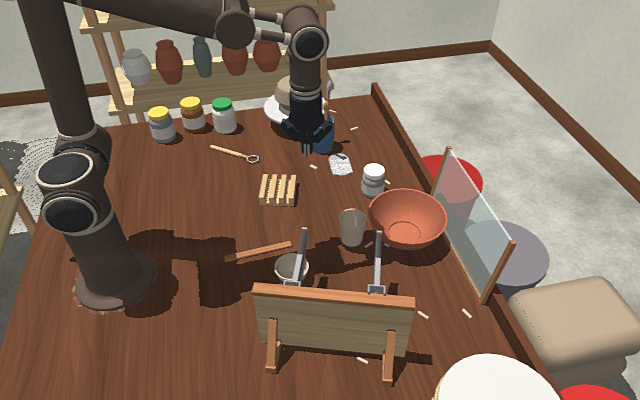

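The picture shows the spare locked upright at (378,260) parallel to the mate, the block empty, and the pots and tools where they were. The heights fit a full seat: 13.4 mm below the entry height, about 1° of droop, and no give at 22 N.

```bash
python3 -c "
from plant import close_job
print(close_job())"
```

```text
the job is handed in; nothing more can be done
None
```

The spare bracket is hooked into the top two slots of the empty standard, pressed at the heel until home (no give at 22 N, the highest force read), and released; the pots and tools look unmoved, and the job was handed in at about 23 s.

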